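# Index a notched flange by its studs and bolt it in place

### The job

Push the flange round in its seat by its upright studs, without lifting it, until the notch in its edge faces the sliding bolt of the fixture. Then push the bolt by its knob fully home into the notch, so that its nose bears on the set screw in the notch's floor, keep a steady push of about 10 N on it there for a second, and let go. Push gently throughout, never harder than 20 N, and leave the other things on the bench alone.

Things in the scene. Friction and masses are not known exactly. Their poses are not given: they have to be found in the camera images.
- fixture: Dark steel fixture fixed to the bench: round plate 96 mm across, 12 mm thick, with a 44 mm wide tongue reaching to 105 mm from the centre on its -x side. Origin at the centre of its 32 mm bore, at the bench top; z up. The bolt slides along its x axis (y = 0) on the -x side, in a guide at x -72 to -54 mm, 28 mm high, with a pointed mark.
- flange: Loose round aluminium flange, 90 mm across, 14 mm thick, 0.6 to 1.1 kg, on the fixture's plate (underside 12 mm above the bench), its spigot in the bore (1 mm play). It turns about its axis, stays by friction, and takes 1 to 5 N at a stud. Origin on its axis at its underside, z up. Its notch is at its own -x: it faces the bolt when the flange's x axis points as the fixture's.
- notch (a point): Middle of the floor of the flange's notch, 7 mm above its underside. The straight-sided notch is 15 mm wide, cut into the edge towards the flange's own -x, its floor 28 mm from the axis. A steel set screw, 10 mm across, stands 0 to 10 mm proud of the floor; how far differs each time and is not measured, and no push moves it.
- far_stud (a point): Stud opposite the notch, half-way up. Three upright steel studs, 12 mm across, stand on the flange 35 mm from its axis, at 60, 180 and 300 degrees from the notch; they rise from 26 to 50 mm above the bench. Between them only a low boss (36 mm across, top 31 mm above the bench).
- bolt: Steel sliding bolt, 12 mm wide, 10 mm high, round nose. Slides along the fixture's +x with 3 N of friction, no spring, and stays where left. Its frame coincides with the fixture's when drawn back; it starts 0 to 3 mm on and is home (hard) at 12 to 23 mm, as the set screw stands. It enters if the notch is within about 3 mm of its line, else it stops at the flange's edge (about 6 mm).
- bolt_tip (a point): Foremost point of the bolt's round nose, 19 mm above the bench.
- bolt_knob (a point): Centre of the bolt's upright round knob, 18 mm across, 34 to 56 mm above the bench; 31.5 mm behind the tip. Only a 10 mm neck is under it.
- tin: Bystander: small open brass tin, 58 mm across, 39 mm high; origin at its underside.
- wing_nut: Bystander: dark wing nut, 42 mm long; origin at its underside.
- spanner: Bystander: dark open-ended spanner, 149 mm long, lying flat. (Not listed: a tall lever press stands far to the right, near x 0.74, y -0.22; pass it close to the robot. Scrap up to 90 mm high lies right of the fixture.)

How it is judged:
On the way, in this order (a step that is already met when the one before it is completed fails the run):
1. the flange is turned in its seat so that the notch faces the bolt, within 5 mm, before the bolt enters it (x of notch in the frame of fixture below -0.02 m and y of notch in the frame of fixture between -0.005 and 0.005 m and x of bolt_tip in the frame of fixture below -0.044 m), for 0.1 s.
2. the bolt's nose is in the notch and is pressed on the set screw with 7 to 15 N for half a second (contact force between bolt and flange above 1 N and contact force between the fingers and bolt between 7 and 15 N and x of bolt_tip in the frame of flange above -0.0405 m and y of bolt_tip in the frame of flange between -0.004 and 0.004 m), for 0.5 s.
At the end, for the whole second after the job is handed in: The flange lies flat in its seat with its notch facing the bolt within 4 mm, and the bolt's nose stands at least 4.5 mm deep in the notch, within 4 mm of its middle, where it was pressed home; both are at rest (x of bolt_tip in the frame of flange above -0.0405 m and y of bolt_tip in the frame of flange between -0.004 and 0.004 m and y of notch in the frame of fixture between -0.004 and 0.004 m and z of flange in the frame of fixture below 0.014 m and angle between flange's own z axis and vertical below 0.05 rad and linear speed of each of flange, bolt below 0.01 m/s); the robot touches nothing.
It fails at once if flange pushed with more than 20 N (contact force between the fingers and flange above 20 N).
It fails at once if bolt pushed with more than 20 N (contact force between the fingers and bolt above 20 N).
It fails at once if flange lifted or tipped out of its seat (z of flange in the frame of fixture above 0.018 m or angle between flange's own z axis and vertical above 0.2 rad).
It fails at once if a bystander moved by more than 15 mm (distance of any of tin, wing_nut, spanner from where it was at the start of the episode above 0.015 m).
It also fails if it takes over 72 s, if anything falls off the work surface, if the arm or the gripper's body presses on something with over 40 N, if the wrist force passes 120 N, or if a joint passes its speed limit or range.

### The arm

A 6-joint arm with a two-finger parallel gripper is mounted at the origin on a cart in front of the work surface, level with it; the furniture and walls round the work are solid. World frame = base frame: x ahead of the robot, y to its left, z up, the work surface at z = 0. Lengths are in m, angles in rad, forces in N, time in s.
With the tool pointing down it reaches from about 0.3 to 0.85 m from the base axis. Payload 5.4 kg.
Tool frame: the origin (TCP) lies midway between the tips of the shut fingers; the grasp point (between the pads) lies 19 mm behind it; z points along the fingers, y is the line along which they close (so a half turn about z gives the same grasp; the last joint's range is limited). The gripper opens to 85 mm and grips with 20 to 120 N. Pads are 22 mm wide; open, the fingers measure 114 mm over their backs; the gripper's body (76 mm by 85 mm) begins 54 mm behind the grasp point. The pads swing forward as they close: fully open they stand 13 mm farther back than shut.
Start: joints at [-1.374, 0.158, 1.597, -0, 1.386, -0.21], TCP at [0.227, -0.528, 0.231] pointing down, gripper open.
Joint ranges: [-2.91, 2.91], [-0.94, 2.29], [0.18, 2.7], [-1.29, 4.43], [0.17, 2.64], [-3, 3]. Speed limits (rad/s): [2.57, 2.57, 3.14, 3.14, 3.14, 3.14].

### API

Orientations are given as a rotation vector (axis times angle).
In Python, from workcell import r, grip, imaging, order gives the robot as it stands. Calls block until the motion is done:
- r.goto(position, orientation): joint-space move of the TCP to a pose.
- r.move_l(position, feed=0.15, attitude=None): straight line of the TCP; attitude=None keeps the orientation; feed is the mean speed in m/s.
- r.set_joints(angles): joint-space move.
- grip(opening, squeeze=None): finger opening in m; squeeze is the grip in N (None keeps the last); returns when the fingers have stopped.
- r.hold(seconds).
- r.inverse_kinematics(position, orientation): joint angles nearest the present ones, or None.
- r.observe(): the state.
- imaging.read_camera(name): name is "side" or "top"; returns a dict with "image" (384x512x3 uint8, red, green, blue), "camera_matrix" (3x3 intrinsics, pixels), "R" (3x3) and "t" (3): a world point X has camera coordinates R X + t. Camera axes: x right, y down, z forward; pixel columns grow to the right and rows downward; lengths in m; the calibration is good to about 2 mm. A picture is of the moment at which its call begins. There is no depth.
A pose or a line that the arm cannot do raises r.PlanningError and nothing moves.
- order.job_done(): hands the job in; it is judged then, once.
The state is a dict: "t": time; "joints": joint angles; "joint_vel": joint speeds; "effort": joint torques, N m; "position": TCP position; "eef_rot": TCP orientation; "wrist_force": force on the tool from outside, world axes, zero at the start; "torque": the same for the moment, N m; "grip_width": finger opening in m; "grip_force": force on a finger pad.
Only numpy, scipy, OpenCV 4.12 (cv2) and the standard library are available. Lean on these libraries where they do the work, as an engineer would, in place of code of your own. Each camera call takes 0.05 s, during which the arm holds its last target. There are 200 camera calls.

## Working session

There is one attempt and no reset: what is moved stays moved. The work goes in short steps, each a Python script; the robot and the scene stay as the last script left them, time stands still between calls to the robot, and variables do not carry over. Pictures are saved under pics/ and viewed, at most 10 in all, crops included, and the job is handed in when it is done.

```bash
ls; mkdir -p pics
python3 - <<'E'
from workcell import r,grip,imaging,order
import cv2,numpy as np
for n in("top","side"):
    d=imaging.read_camera(n); cv2.imwrite(f"pics/{n}0.png",cv2.resize(d["image"][:,:,::-1],(800,600),interpolation=cv2.INTER_CUBIC))
    print(n,d["camera_matrix"],d["R"],d["t"],-d["R"].T@d["t"])
s=r.observe();print(s)
E
```

```text
pics
top [[368.23938498   0.         255.95705827]
 [  0.         368.23938498 192.92197005]
 [  0.           0.           1.        ]] [[-0.00281819 -0.99974953 -0.02220229]
 [-0.99156965  0.00566996 -0.12945066]
 [ 0.12954412  0.0216503  -0.99133727]] [0.40293768 0.54314261 0.82536706] [0.43277783 0.38188771 0.89747344]
side [[485.64620973   0.         245.21915572]
 [  0.         485.64620973 199.85269792]
 [  0.           0.           1.        ]] [[ 9.96279500e-01 -8.61807486e-02 -1.92639333e-04]
 [-3.26880859e-02 -3.75815524e-01 -9.26117801e-01]
 [ 7.97411285e-02  9.22678476e-01 -3.77234386e-01]] [-0.52044463  0.21361361  0.6210915 ] [ 0.4759644  -0.53764076  0.43202818]
{'t': 0.1, 'joints': array([-1.37410684e+00,  1.58982925e-01,  1.59813888e+00, -2.78562483e-05,
        1.38622458e+00, -2.10080926e-01]), 'joint_vel': array([-0.00094393, -0.00217913, -0.0039391 , -0.00080329,  0.0001765 ,
       -0.00030048]), 'effort': array([-5.85807720e-04, -3.96991146e+01, -3.32337677e+01, -3.30246221e-04,
        4.25282706e-03,  1.27365459e-05]), 'position': array([ 0.22736639, -0.52752489,  0.2304008 ]), 'eef_rot': array([-3.07512013e+00, -6.34211098e-01,  2.45466316e-05]), 'wrist_force': array([ 0.29728512,  0.64252306, -0.3183841 ]), 'torque': array([ 0.05593477, -0.03590459, -0.02901296]), 'grip_force': 0.0, 'grip_width': 0.08529882582694374}
```

View pics/top0.png

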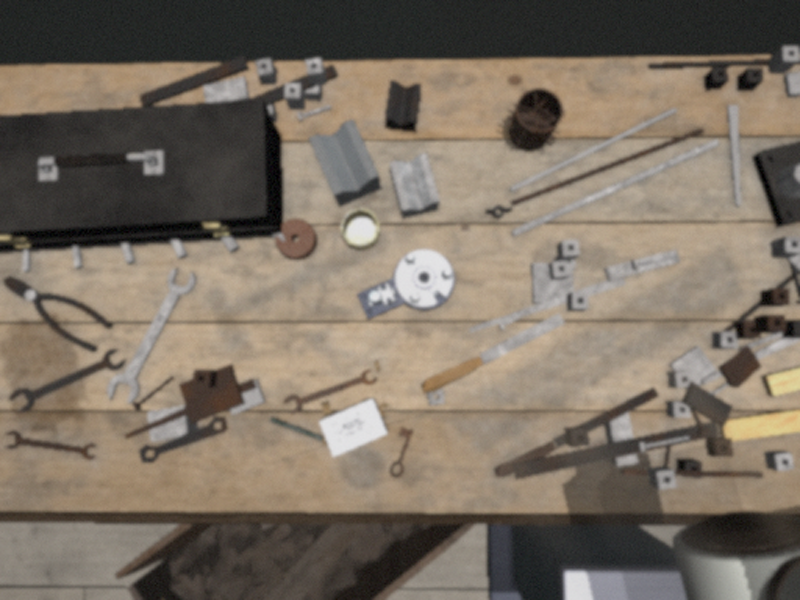

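View pics/side0.png

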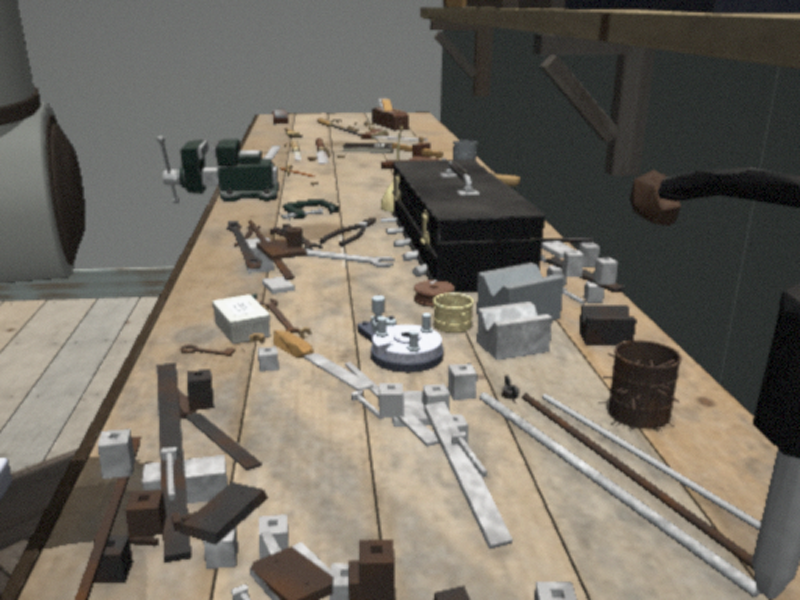

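The top picture shows the flange at about (424,279) of the 800-wide picture, with the tongue and bolt towards (378,298). In the side picture the flange is at (407,345) and the knob at (378,305). Next I'll crop both close up.

Run:
```python
from workcell import imaging
import cv2,numpy as np
def crop(n,x0,y0,w,h,k):
    return cv2.resize(imaging.read_camera(n)["image"][y0:y0+h,x0:x0+w,::-1],(w*k,h*k),interpolation=cv2.INTER_CUBIC)
a=crop("top",226,150,72,60,8); b=crop("side",220,180,72,50,8)[:, :]
c=np.zeros((600,600,3),np.uint8)
cv2.imwrite("pics/c1.png",cv2.copyMakeBorder(a,0,0,0,0,0)); cv2.imwrite("pics/c2.png",b)
```

```text
(no output)
```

View pics/c1.png

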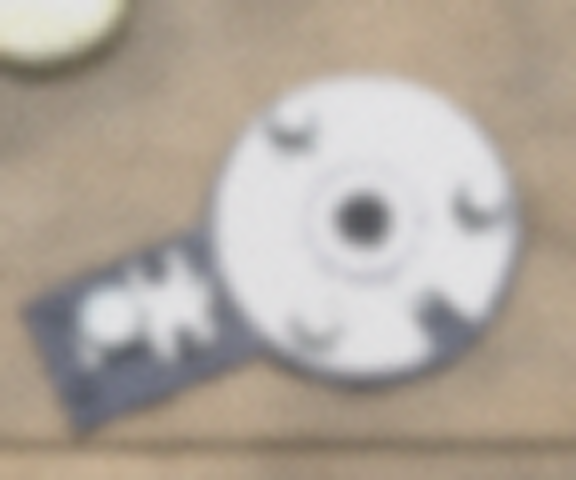

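View pics/c2.png

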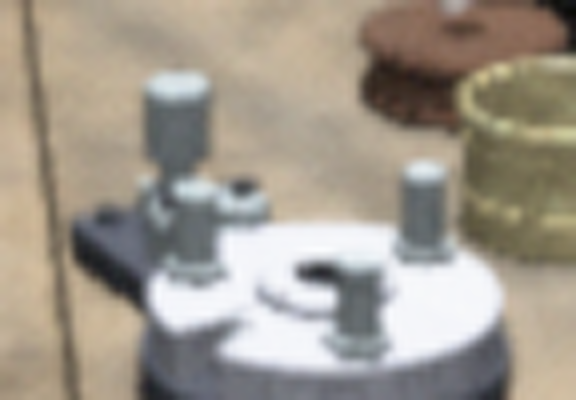

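The crops show: in c1 the bore is at (363,218), the notch at (440,325), the tongue's end corners at (22,310) and (80,435), and the knob at (110,315). In c2 the stud tops are at (197,187), (425,170) and (358,265), and the knob top is at (179,85).

```bash
cat > h.py <<'E'
from workcell import r,grip,imaging,order
import cv2,numpy as np
def ray(n,uv,z,d=None):
    d=d or imaging.read_camera(n); R,t=d["R"],d["t"]; c=-R.T@t
    v=R.T@np.linalg.solve(d["camera_matrix"],[uv[0],uv[1],1]); return c+v*(z-c[2])/v[2]
E
python3 - <<'E'
from h import *
T=imaging.read_camera("top");S=imaging.read_camera("side")
f=lambda d,o,p,z:ray(0,(o[0]+(p[0]+.5)/8-.5,o[1]+(p[1]+.5)/8-.5),z,d)
t=lambda p,z:f(T,(226,150),p,z); s=lambda p,z:f(S,(220,180),p,z)
ct=t((363,218),.031); print("bore top",ct,"rim",t((365,219),.026))
print("knob top cam",t((110,315),.056),"side",s((179,87),.056))
e=(t((22,310),.012)+t((80,435),.012))/2; print("tongue end",e,np.linalg.norm((ct-e)[:2]),"yaw",np.degrees(np.arctan2(*(ct-e)[1::-1])))
n=t((437,318),.026); print("notch",n,"dir from centre",np.degrees(np.arctan2(*(n-ct)[1::-1])))
st=[s(p,.05) for p in((197,187),(425,170),(358,265))]; m=np.mean(st,0); print("side centre",m)
for q in st: print(q,np.linalg.norm((q-m)[:2]),np.degrees(np.arctan2(*(q-m)[1::-1])))
for p in((293,120),(478,195),(318,318)):
    q=t(p,.05);print("topstud",q,np.linalg.norm((q-ct)[:2]),np.degrees(np.arctan2(*(q-ct)[1::-1])))
print("tin",t((60,10),.039))
E
```

```text
bore top [0.58454849 0.36496465 0.031     ] rim [0.58511616 0.3642702  0.026     ]
knob top cam [0.55224334 0.43870846 0.056     ] side [0.55304034 0.4362884  0.056     ]
tongue end [0.54104087 0.45956985 0.012     ] 0.10413000563469899 yaw -65.30295638252385
notch [0.55501607 0.34304867 0.026     ] dir from centre -143.4209344626653
side centre [0.58481227 0.36464288 0.05      ]
[0.55316155 0.38021851 0.05      ] 0.03527559537774803 153.79775396885475
[0.61305038 0.38656343 0.05      ] 0.03574775160377365 37.821304079959766
[0.58822486 0.32714671 0.05      ] 0.037651145961157255 -84.7997314969894
topstud [0.61048374 0.38559818 0.05      ] 0.03314181883841469 38.50499848851032
topstud [0.58779865 0.33176578 0.05      ] 0.03335757956446198 -84.40857637481257
topstud [0.55185469 0.37863277 0.05      ] 0.03543588731901017 157.31191443179495
tin [0.64679789 0.4550968  0.039     ]
```

```bash
cat >> h.py <<'E'
from scipy.spatial.transform import Rotation as Ro
C=np.array([.5847,.3646]); YAW=np.radians(-65.8)
def down(psi): return (Ro.from_euler('z',psi)*Ro.from_euler('x',np.pi)).as_rotvec()
def pose(phi,d,z,s):   # finger d (m) CCW of the stud at angle phi (deg); tool x tangential
    a=np.radians(phi); er=np.array([np.cos(a),np.sin(a)]); et=np.array([-er[1],er[0]])
    return np.r_[C+.035*er+d*et,z],down(a+s*np.pi/2)
def at(x,y,z):         # fixture frame -> world
    c,s=np.cos(YAW),np.sin(YAW); return np.array([C[0]+c*x-s*y,C[1]+s*x+c*y,z])
E
python3 - <<'E'
from h import *
for s in(1,-1):
    for phi,d in((156,.028),(100,.017),(54,.017)): print(s,phi,r.inverse_kinematics(*pose(phi,d,.037,s)))
for k in range(4): print(k,r.inverse_kinematics(at(-.11,0,.045),down(YAW+k*np.pi/2)))
print(at(-.0795,0,0))
E
```

```text
1 156 [ 0.39160605  0.54300729  1.51651061  0.          1.08207475 -2.33110759]
1 100 [ 0.43875884  0.63489302  1.38011137  0.          1.12658826 -1.30657041]
1 54 [ 0.42963498  0.70013376  1.28046547  0.          1.16099343 -0.51284281]
-1 156 [ 3.91606048e-01  5.43007291e-01  1.51651061e+00 -4.44089210e-16
  1.08207475e+00  8.10485068e-01]
-1 100 [ 4.38758842e-01  6.34893017e-01  1.38011137e+00 -8.88178420e-16
  1.12658826e+00  1.83502224e+00]
-1 54 [ 4.29634982e-01  7.00133761e-01  1.28046547e+00 -4.44089210e-16
  1.16099343e+00  2.62874984e+00]
0 None
1 [ 5.42058603e-01  6.81979365e-01  1.29089727e+00 -8.88178420e-16
  1.16871602e+00  1.69048525e+00]
2 [ 5.42058603e-01  6.81979365e-01  1.29089727e+00 -4.44089210e-16
  1.16871602e+00  1.19688924e-01]
3 [ 0.5420586   0.68197937  1.29089727  0.          1.16871602 -1.4511074 ]
[0.55211112 0.43711355 0.        ]
```

Run:
```python
from h import *
print(r.observe()["t"])
grip(0.0,30)
r.goto([.42,-.12,.28],down(-1.0))
p,o=pose(156,.030,.15,1); r.goto(p,o)
p[2]=.038; r.move_l(p,feed=.15)
s=r.observe(); print(s["t"],s["position"],s["grip_width"]); f0=s["wrist_force"]
p,o=pose(156,.0185,.038,1); r.move_l(p,feed=.03)
for phi in np.arange(152,57,-4):
    p,o=pose(phi,.0175,.038,1); r.move_l(p,feed=.03,attitude=o)
    s=r.observe(); f=s["wrist_force"]-f0
    print(phi,round(s["t"],2),f.round(1))
    if np.linalg.norm(f)>14: print("stop");break
d=imaging.read_camera("top")["image"][150:210,226:298,::-1]
cv2.imwrite("pics/c3.png",cv2.resize(d,None,fx=8,fy=8,interpolation=cv2.INTER_CUBIC))
```

```text
0.3
7.4917 [0.54147453 0.35183535 0.03924026] -1.777203096299484e-05
152 8.3 [-0.4 -0.7  0.7]
148 8.55 [-0.4 -0.5  0.1]
144 8.8 [-0.4  0.3  0.4]
140 9.05 [-0.9 -0.1  0.2]
136 9.3 [-0.1 -0.9  0.1]
132 9.55 [-0.4 -0.2 -0.3]
128 9.8 [-0.7 -0.7  0.3]
124 10.05 [ 0.2 -0.1 -0.8]
120 10.3 [-0.1  0.1 -0.2]
116 10.55 [-0.6  0.2  0.8]
112 10.8 [-0.5  0.1  0. ]
108 11.05 [-0.5 -0.5 -0.7]
104 11.3 [-0.3 -1.4 -0.3]
100 11.55 [-1.1 -0.3  0.1]
96 11.8 [-0.6 -0.7 -0.5]
92 12.05 [-0.2  0.1  0.2]
88 12.3 [-0.2 -0.8  0. ]
84 12.55 [-0.4  0.3 -0.1]
80 12.8 [ 0.3 -0.2  0.4]
76 13.05 [-0.  -0.   0.1]
72 13.3 [-0.6  0.6  0.2]
68 13.55 [-0.1  0.4  0.8]
64 13.8 [0.8 0.8 0.2]
60 14.05 [ 0.6 -0.5 -0.4]
```

View pics/c3.png

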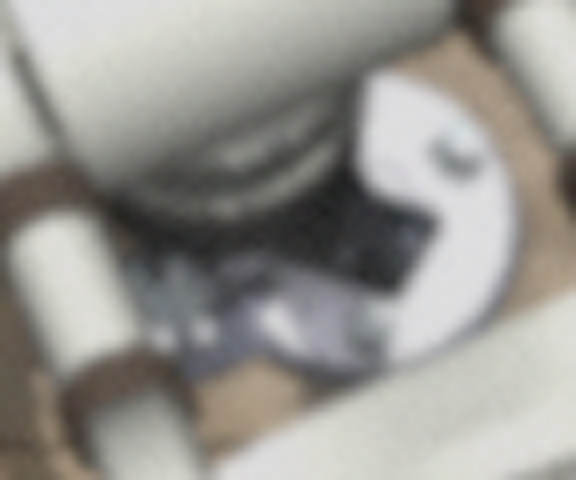

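The arm hides most of it from above; a stud shows at (455,145). I'll look from the side.

Run:
```python
from h import *
d=imaging.read_camera("side")["image"][160:230,210:300,::-1]
cv2.imwrite("pics/c4.png",cv2.resize(d,None,fx=8,fy=8,interpolation=cv2.INTER_CUBIC))
print(r.observe()["position"])
```

```text
[0.58710799 0.40357396 0.03805392]
```

View pics/c4.png

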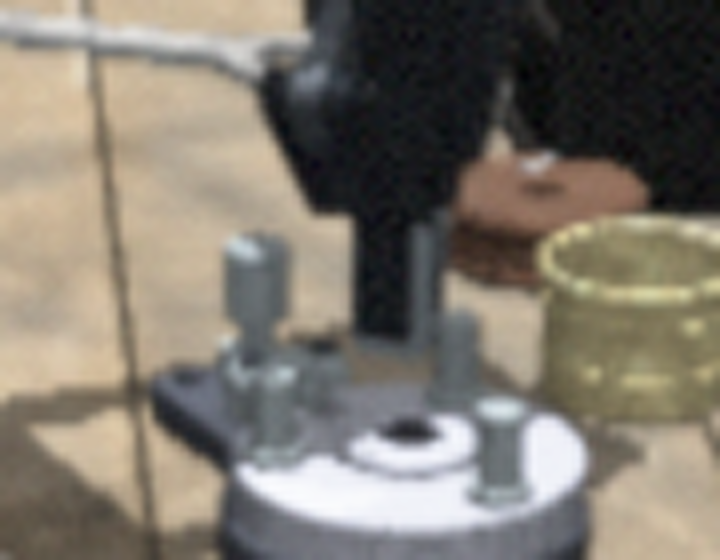

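The stud tops now stand at (277,370), (500,408) and (458,320) in this crop, and the notch is hidden behind the boss, roughly towards the bolt.

```bash
cat >> h.py <<'E'
def studs(ps,off=(210,160),k=8):
    S=imaging.read_camera("side"); off=np.array(off)
    q=[ray(0,off+(np.array(p)+.5)/k-.5,.05,S)[:2] for p in ps]; m=np.mean(q,0); print("c",m)
    a=[np.degrees(np.arctan2(*(x-m)[::-1])) for x in q]; print(np.round(a,1),[np.round(np.linalg.norm(x-m),4) for x in q])
E
python3 -c "
from h import *
studs([(277,370),(500,408),(458,320)])"
```

```text
c [0.58614732 0.36524952]
[-179.7  -57.3   61.8] [np.float64(0.0343), np.float64(0.0345), np.float64(0.0331)]
```

Run:
```python
from h import *
for phi in(56,52.8):
    p,o=pose(phi,.0175,.038,1); r.move_l(p,feed=.03,attitude=o)
p,o=pose(52.8,.024,.038,1); r.move_l(p,feed=.06)
p[2]=.13; r.move_l(p,feed=.2)
o=down(YAW+np.pi*1.5); r.goto(at(-.16,0,.14),o)
print(r.observe()["t"],r.observe()["joints"])
a=imaging.read_camera("top")["image"][150:210,226:298,::-1]
b=imaging.read_camera("side")["image"][180:230,220:292,::-1]
cv2.imwrite("pics/c5.png",cv2.resize(np.vstack([a,b]),None,fx=5.4,fy=5.4,interpolation=cv2.INTER_CUBIC))
```

```text
16.4333 [ 6.11027023e-01  6.21749928e-01  1.18540919e+00 -4.26554806e-04
  1.33717380e+00 -1.38011173e+00]
```

View pics/c5.png

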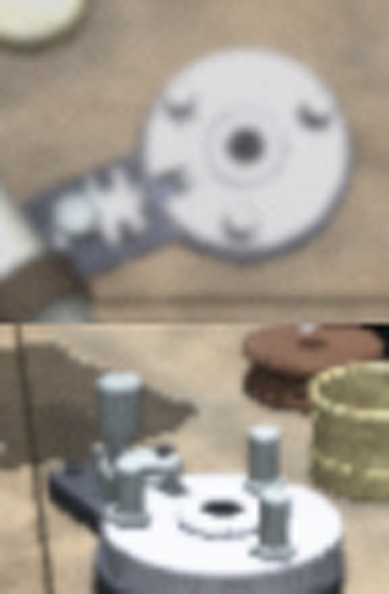

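The notch is at (172,181) beside the bolt, with the bore at (246,146). In the side part the stud tops are at (130,463), (264,433) and (276,494).

Run:
```python
from h import *
studs([(130,463-324),(276,494-324),(264,433-324)],(220,180),5.4)
T=imaging.read_camera("top")
t=lambda p,z:ray(0,(226+(p[0]+.5)/5.4-.5,150+(p[1]+.5)/5.4-.5),z,T)
c=t((246,146),.031)
for p,z in(((172,181),.026),((72,211),.056)):
    q=t(p,z);print(q,np.degrees(np.arctan2(*(q-c)[1::-1])),np.linalg.norm((q-c)[:2]))
```

```text
c [0.58596572 0.36485414]
[175.4 -62.9  55.8] [np.float64(0.035), np.float64(0.0347), np.float64(0.034)]
[0.57033851 0.39728973 0.026     ] 114.04630430586695 0.035950673441347454
[0.55288079 0.43960487 0.056     ] 113.13500798118254 0.08171746623333877
```

```bash
cat >> h.py <<'E'
ux=np.array([np.cos(YAW),np.sin(YAW),0])
def force(n=6):
    v=[]
    for _ in range(n): r.hold(.01); v.append(r.observe()["wrist_force"])
    return np.mean(v,0)
E
python3 - <<'E'
from h import *
o=down(YAW+np.pi)
r.goto(at(-.122,0,.12),o); r.move_l(at(-.122,0,.042),feed=.15)
r.move_l(at(-.108,0,.042),feed=.05)
f0=force(20); np.save("f0.npy",f0); x=-.108; xc=None; F=0; L=[]
while x<-.07:
    x+=.0005; r.move_l(at(x,0,.042),feed=.015); F=-(force(4)-f0)@ux; L.append((round(x*1e3,1),round(F,1)))
    if xc is None and F>2: xc=x
    if F>5.5: break
print(L[::3],L[-5:],xc,r.observe()["position"]-at(x,0,.042),r.observe()["t"])
E
```

```text
[(-107.5, np.float64(-0.0)), (-106.0, np.float64(0.3)), (-104.5, np.float64(0.0)), (-103.0, np.float64(-0.1)), (-101.5, np.float64(-0.5)), (-100.0, np.float64(0.4)), (-98.5, np.float64(2.9)), (-97.0, np.float64(2.8)), (-95.5, np.float64(3.2)), (-94.0, np.float64(2.4)), (-92.5, np.float64(2.7)), (-91.0, np.float64(2.7)), (-89.5, np.float64(2.9)), (-88.0, np.float64(2.8)), (-86.5, np.float64(2.9)), (-85.0, np.float64(3.1)), (-83.5, np.float64(2.9)), (-82.0, np.float64(2.9)), (-80.5, np.float64(5.7))] [(-82.5, np.float64(2.6)), (-82.0, np.float64(2.9)), (-81.5, np.float64(3.8)), (-81.0, np.float64(4.6)), (-80.5, np.float64(5.7))] -0.09849999999999999 [-3.66074663e-04  7.42835203e-04  3.62670253e-05] 34.8417
```

Run:
```python
from h import *
f0=np.load("f0.npy"); x=-.0805; L=[]; held=0
t0=None
while True:
    F=-(force(5)-f0)@ux; s=r.observe(); L.append((round(x*1e3,2),round(F,1),round((s["position"]-at(0,0,.042))@ux*1e3,2)))
    if F>9.3 and t0 is None: t0=s["t"]
    if (t0 and s["t"]-t0>1.5) or s["t"]>50: break
    if F<9.3 and x<-.07: x+=.0003; r.move_l(at(x,0,.042),feed=.01)
    elif F>11.5: x-=.0003; r.move_l(at(x,0,.042),feed=.01)
print(L,s["t"])
```

```text
[(-80.5, np.float64(6.0), np.float64(-81.35)), (-80.2, np.float64(6.4), np.float64(-81.3)), (-79.9, np.float64(7.4), np.float64(-81.24)), (-79.6, np.float64(8.1), np.float64(-81.13)), (-79.3, np.float64(8.8), np.float64(-81.1)), (-79.0, np.float64(9.4), np.float64(-81.03)), (-79.0, np.float64(9.4), np.float64(-81.04)), (-79.0, np.float64(9.3), np.float64(-81.01)), (-79.0, np.float64(9.6), np.float64(-81.04)), (-79.0, np.float64(9.2), np.float64(-81.01)), (-78.7, np.float64(9.7), np.float64(-81.0)), (-78.7, np.float64(10.2), np.float64(-80.98)), (-78.7, np.float64(10.0), np.float64(-80.98)), (-78.7, np.float64(9.9), np.float64(-80.97)), (-78.7, np.float64(10.4), np.float64(-80.98)), (-78.7, np.float64(10.0), np.float64(-80.99)), (-78.7, np.float64(9.7), np.float64(-81.0)), (-78.7, np.float64(10.0), np.float64(-80.97)), (-78.7, np.float64(10.1), np.float64(-81.0)), (-78.7, np.float64(10.4), np.float64(-81.0)), (-78.7, np.float64(10.4), np.float64(-80.96)), (-78.7, np.float64(10.4), np.float64(-81.01)), (-78.7, np.float64(10.0), np.float64(-80.98)), (-78.7, np.float64(9.8), np.float64(-80.97)), (-78.7, np.float64(10.3), np.float64(-81.0)), (-78.7, np.float64(10.0), np.float64(-80.99)), (-78.7, np.float64(9.8), np.float64(-80.98)), (-78.7, np.float64(10.0), np.float64(-81.01)), (-78.7, np.float64(10.0), np.float64(-80.98)), (-78.7, np.float64(10.1), np.float64(-81.01)), (-78.7, np.float64(10.5), np.float64(-81.01)), (-78.7, np.float64(10.0), np.float64(-80.97)), (-78.7, np.float64(9.7), np.float64(-80.98)), (-78.7, np.float64(9.9), np.float64(-80.98)), (-78.7, np.float64(9.7), np.float64(-80.97)), (-78.7, np.float64(10.1), np.float64(-81.0)), (-78.7, np.float64(10.2), np.float64(-80.98))] 37.8833
```

Hard stop, with a steady 10 N held for over a second. Now I'll back off and check.

Run:
```python
from h import *
r.move_l(at(-.084,0,.042),feed=.02); r.move_l(at(-.115,0,.042),feed=.08); r.move_l(at(-.13,0,.14),feed=.2); r.goto(at(-.2,0,.15),down(YAW+np.pi))
a=imaging.read_camera("top")["image"][150:210,226:298,::-1]
b=imaging.read_camera("side")["image"][180:230,220:292,::-1]
cv2.imwrite("pics/c6.png",cv2.resize(np.vstack([a,b]),None,fx=5.4,fy=5.4,interpolation=cv2.INTER_CUBIC))
print(r.observe()["t"])
```

```text
39.9667
```

View pics/c6.png

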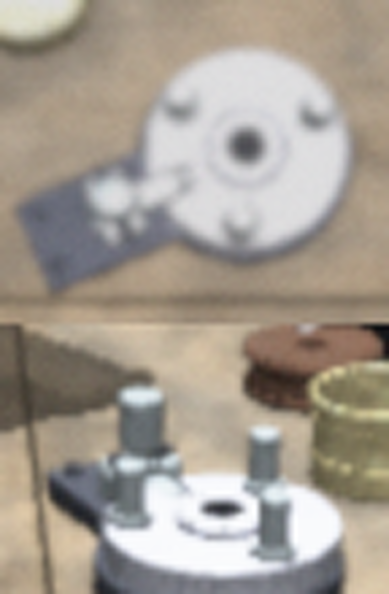

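The bolt's nose lies in the notch, at about (180,178). The knob has moved up to (108,190), and the flange is seated flat with the arm clear.

```bash
python3 -c "
from h import *
print(order.job_done())"
```

```text
the job is handed in; nothing more can be done
None
```

I turned the flange until its notch faced the bolt, pushed the bolt home to a hard stop, held it there at about 10 N for over a second and let go; the job is handed in at about 40 s on the robot's clock, but I got no verdict back.

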